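# Close a lipping joint in a one-hand bar clamp

## Task

Dry-clamp a drawer front: close the joint between the pale board and its dark lipping strip in the one-hand bar clamp on the brown jig board. First press the raised near side of the board down past the sprung nose until the board lies level on the jig, then pump the blue trigger against the pistol grip with full strokes, moving the jaw by the trigger alone, until the far jaw has pushed strip and board tight together against the fixed jaw. Finish still holding the trigger in a gentle squeeze, so that the joint stays tight but the wood is not crushed, and leave the other tools where they are.

Things in the scene. Friction and masses are not known exactly. Their poses are not given: they have to be found in the camera images.
- jig: Clamping jig fixed to the bench; origin under the centre of its brown base board, 205 (x) by 250 (y) by 12 mm; the base's top is the bed. Jig x points away from the robot at yaw 0; jig y runs along the clamp bar from pistol grip to far jaw. Offsets below in jig mm. Dark fence at the far side, face x = 70, top z 26. Steel bar 12 wide over the work at x = 0, z 55 to 76, its tail reaching y = -202.
- fixed_pad (a point): Middle of the orange pad of the fixed jaw, jig (0, -32, 21); it faces +y. Black clamp head above and behind it: y -102 to -36, x +-17, up to z 96.
- nose (a point): Tip of the sprung steel nose (6 mm radius, centre 20 above the bench, at jig y = 10) in a dark block at the near side of the bed (x -99 to -75, y -15 to 35, top z 27). It points to +x and yields towards -x: 3 N at first, 5 N when pushed in 2 mm.
- board: Pale board, 140 (x) by 80 (y) by 18 mm, 0.11 to 0.21 kg, loose; origin at the centre of its underside, axes like the jig's. Its far edge lies at the fence, its near (-x) edge rides on the nose about 13 mm above the bed (5 degree tilt). 6 to 17 N straight down near that edge, beside the bar, pushes the nose in and the board drops level: underside at jig z = 12.
- lipping: Dark hardwood strip, 140 (x) by 20 (y) by 18 mm, loose and flat on the bed between the board and the far jaw, a few mm clear of both; origin at the centre of its underside.
- far_jaw: Moving jaw: black arm 36 mm wide hanging from the +y end of the bar, z 14 to 84, with an orange pad that faces -y. Body origin = jig origin shifted by bar_slide along -y; pad face at y = +94 from it.
- bar_slide (a joint): Travel in m of bar and far jaw towards the fixed jaw: 0 wide open, grows as the clamp closes; starts at 0 to 0.008; about 0.026 when strip and board are tight against the fixed jaw. A ratchet: it only closes, and stays when the trigger is let out.
- trigger (a joint): Trigger angle in rad: 0 let out (springs back), 0.25 fully squeezed. Each full stroke, in and fully out, draws the jaw in one tooth, 8 mm; strokes under 0.2 gain nothing. When the work is tight it stops, at 0.15 to 0.22. The spring takes 6 to 9 N at the blade; about twice any squeeze beyond that reaches the work: 26 N at the blade gives about 30, 43 N about 68; over 100 N crushes the wood.
- trigger_blade: Blue trigger blade standing up at the far-jaw side of the fixed grip: 20 wide (x), 12 thick, z 96 to 182. Origin on its hinge, which lies along jig x at y = -57, z = 40. At z 145 grip and blade together are 59 mm across (along y) when let out, 33 mm when fully squeezed.
- handle_back (a point): Back face of the fixed pistol grip, jig (0, -105, 145); one finger goes behind it. The grip is upright: y -105 to -83, 26 wide (x), z 96 to 186; nothing stands higher.
- trigger_front (a point): Front face of the trigger blade, 145 above the bench, jig y = -46 when let out, -72 when squeezed; the other finger goes in front of it and squeezes it towards the grip.
- glue_jar: Bystander: jar with a dark screw lid, 59 across, 76 mm high, origin under its centre.
- block_plane: Bystander: steel block plane, 49 by 161 by 55 mm high, origin under its centre.
- spare_iron: Bystander: flat spare plane iron, 44 by 120 by 11 mm, origin under its centre.
Things that resemble listed ones, but are neither listed nor needed, are in the scene too. Leave any orange look-alike of the board alone. There is more than one size of the lipping; the job needs the larger.

How it is judged:
By the outcome, as a careful person would: the job done as asked, in the order asked, and still so for the second after the job is handed in, while the arm keeps its last pose, push and grip.
It also fails if it takes over 48 s, if anything falls off the work surface, if the arm or the gripper's body presses on something with over 40 N, if the wrist force passes 120 N, or if a joint passes its speed limit or range.

## Robot

A 7-joint arm with a two-finger parallel gripper is mounted at the origin on a cart in front of the work surface, level with it; the furniture and walls round the work are solid. World frame = base frame: x ahead of the robot, y to its left, z up, the work surface at z = 0. Lengths are in m, angles in rad, forces in N, time in s.
With the tool pointing down it reaches from about 0.425 to 0.8 m from the base axis. Payload 8.3 kg.
Tool frame: the origin (TCP) lies at the very end of the fingers, on their centre line; the grasp point (between the pads) lies 19 mm behind it; z points along the fingers, y is the line along which they close (so a half turn about z gives the same grasp; the last joint's range is limited). The gripper opens to 85 mm and grips with 20 to 120 N. Pads are 22 mm wide; open, the fingers measure 114 mm over their backs; the gripper's body (76 mm by 85 mm) begins 54 mm behind the grasp point. The pads swing forward as they close: fully open they stand 13 mm farther back than shut.
Start: joints at [1.078, 0.383, 0.016, 1.37, -0.006, 1.388, -0.046], TCP at [0.26, -0.568, 0.231] pointing down, gripper open.
Joint ranges: [-2.95, 2.95], [-0.25, 2.06], [-1.52, 1.56], [0.18, 2.33], [-1.44, 4.58], [0.02, 2.06], [-3.01, 3.01]. Speed limits (rad/s): [2.39, 2.39, 3.01, 3.01, 3.14, 3.14, 3.14].

## Interface

Orientations are given as a rotation vector (axis times angle).
In Python, from workcell import manip, imaging gives the robot as it stands.
- The arm moves only by the tool jog_arm, never from a script. Its argument "deltas" is a list of rows, each an object with "travel": the shift along the tool's x, y, z in units of 2 cm (1.0 is 2 cm), a list of three; "twist": the turn about the tool's z in units of 0.1 rad (1.0 is 0.1 rad). In form: [{"travel": [tx, ty, tz], "twist": twist}, ...]. A call has 1 to 20 rows; each row shifts and turns the commanded pose from where the row before left it, along the tool's axes as they then stand; what a row does not reach is not made up. A row lasts 1/12 s, in which the tool goes at most 41.7 mm and 7.16 degrees, less where a joint would pass 70% of its speed; a pose out of reach is approached as far as the arm can. A call with a number of a shift or a turn outside -1 to 1 is refused whole. A call with a gripper value outside its range is refused whole. "grip" is the finger opening in mm, from 0 to 85.4, set as the call begins (left out, the last holds). The fingers move at their own pace and stop on an object; "newtons" is the grip in N (left out, the last holds). Time passes only in rows, so rows that do not move let the fingers close. It gives the time, the measured TCP pose, the force and the opening at its end, in the units of the state.
- manip.read_state(): the state, without advancing time (a new reading comes with each control period).
- imaging.get_image(name): name is "scene" or "top" or "wrist"; returns the picture (400x640x3 uint8, blue, green, red); there is no depth.
- imaging.camera_info(name): a dict with "camera_matrix" (3x3 intrinsics, pixels), "pose" (4x4, takes a point from camera to world coordinates); the wrist camera has in their place "T_tool_cam" (4x4, takes a point from camera to tool coordinates, whose origin is the TCP and whose axes are the flange's). Camera axes: x right, y down, z forward; pixel columns grow to the right and rows downward; lengths in m; the calibration is good to about 2 mm. A picture is of the moment at which its call begins: read the wrist's pose just before it. camera_info takes no time and is no camera call.
- manip.hand_in(): hands the job in, once; it reports no verdict.
The state is a dict: "time_s": time; "q": joint angles; "qd": joint speeds; "joint_efforts": joint torques, N m; "tcp_pos": TCP position; "tcp_rot": TCP orientation; "ft_force": force on the tool from outside, world axes, zero at the start; "wrist_torque": the same for the moment, N m; "finger_gap": finger opening in m.
Only numpy, scipy, OpenCV 4.12 (cv2) and the standard library are available. Lean on these libraries where they do the work, as an engineer would, in place of code of your own. Each camera call takes 0.05 s, during which the arm holds its last target. There are 200 camera calls.

## Working session

There is one attempt and no reset: what is moved stays moved. The work goes in short steps, Python scripts to look and compute and a tool call to move; the robot and the scene stay as the last step left them, time stands still between calls to the robot, and variables do not carry over. Pictures are saved under pics/ and viewed, on a budget of 10 in all, crops included, one or two more only if the job needs it, and the job is handed in when it is done.

Besides the shell and the picture viewer there is one more tool, called as name([rows], argument=value, ...), one row to a line, values as JSON. jog_arm: Moves the arm, as the interface text tells. Shifts and turns lie within -1 to 1; 1 stands for 2 cm of shift or 0.1 rad of turn. Its arguments: {"type":"object","properties":{"deltas":{"type":"array","items":{"type":"object","properties":{"travel":{"type":"array","items":{"type":"number"}},"twist":{"type":"number"}}}},"grip":{"type":"number"},"newtons":{"type":"number"}},"required":["deltas"]}

```bash
mkdir -p pics; python3 - <<'E'
from workcell import manip, imaging
import cv2,numpy as np
for n in("scene","top"):
    cv2.imwrite(f"pics/{n}0.png",imaging.get_image(n)); i=imaging.camera_info(n); print(n,np.round(i["camera_matrix"],1).tolist(),np.round(i["pose"],4).tolist())
print(np.round(imaging.camera_info("wrist")["T_tool_cam"],4).tolist(),np.round(imaging.camera_info("wrist")["camera_matrix"],1).tolist())
print(manip.read_state())
E
```

```text
scene [[443.0, 0.0, 317.8], [0.0, 443.0, 191.4], [0.0, 0.0, 1.0]] [[-0.8965, -0.2877, 0.337, 0.1972], [-0.4428, 0.6067, -0.6602, 0.7013], [-0.0145, -0.7411, -0.6713, 0.8777], [0.0, 0.0, 0.0, 1.0]]
top [[464.0, 0.0, 314.5], [0.0, 464.0, 201.7], [0.0, 0.0, 1.0]] [[0.0138, -0.9856, 0.1687, 0.3933], [-0.9998, -0.0159, -0.0112, -0.0667], [0.0137, -0.1685, -0.9856, 1.3151], [0.0, 0.0, 0.0, 1.0]]
[[0.0001, -0.949, -0.3152, 0.0824], [1.0, 0.0, 0.0002, -0.0012], [-0.0001, -0.3152, 0.949, -0.1434], [0.0, 0.0, 0.0, 1.0]] [[358.7, 0.0, 316.0], [0.0, 358.7, 204.4], [0.0, 0.0, 1.0]]
{'time_s': 0.1, 'q': array([ 1.07812649,  0.38417267,  0.01638961,  1.37104227, -0.00631374,
        1.38821704, -0.04648242]), 'qd': array([-3.56648329e-04, -1.89576101e-03, -1.52365977e-03, -2.85292733e-03,
       -1.81974785e-04, -7.48780898e-05,  4.42949154e-04]), 'joint_efforts': array([ 3.79136138e-03, -6.29131436e+01,  8.48486591e-01, -3.72757244e+01,
        1.68963155e-02,  1.05529671e-02,  1.08594759e-05]), 'tcp_pos': array([ 0.26025365, -0.56773335,  0.23037048]), 'tcp_rot': array([-3.06761231e+00, -6.69625112e-01,  6.28405962e-04]), 'ft_force': array([ 0.0991348 , -0.80287267, -0.10895196]), 'wrist_torque': array([-0.01001985, -0.01104058, -0.05172604]), 'finger_gap': 0.08537985579736558}
```

View pics/top0.png

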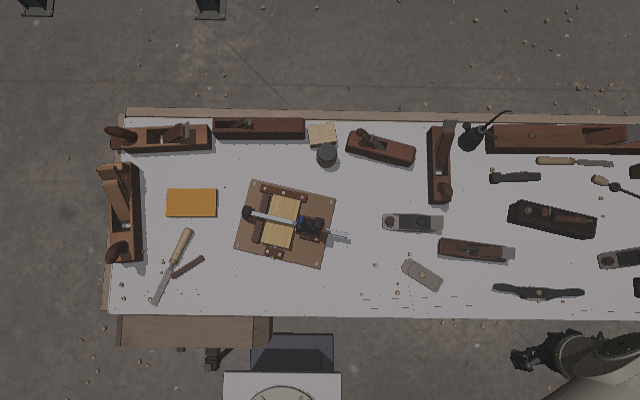

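View pics/scene0.png

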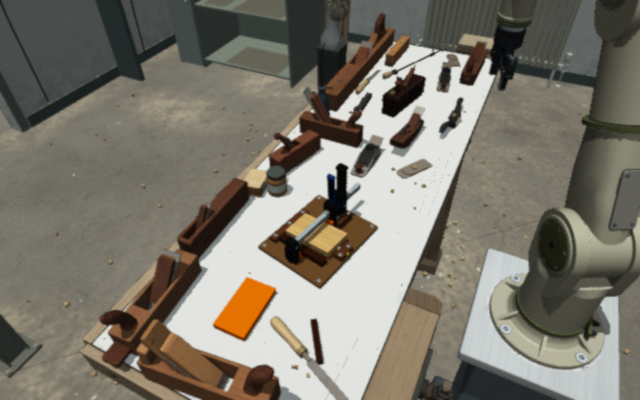

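The top view shows the jig at about (286,223). The pistol grip is at (312,226), the far jaw at (247,212) and the bar tail at (350,238). The pale board in the jig at (278,222) is the real one, and the orange slab at (191,203) is the look-alike. The small dark strip at (188,266) is a spare, and the strip inside the jig should be the larger lipping.

```bash
cat > h.py <<'E'
import numpy as np, cv2
from workcell import manip, imaging
def ray(n,uv,z):
    i=imaging.camera_info(n);K=np.array(i["camera_matrix"]);T=np.array(i["pose"])
    d=T[:3,:3]@np.linalg.inv(K)@np.array([uv[0],uv[1],1.]);return T[:3,3]+d*(z-T[2,3])/d[2]
def proj(n,p):
    i=imaging.camera_info(n);K=np.array(i["camera_matrix"]);T=np.array(i["pose"])
    c=K@(T[:3,:3].T@(np.array(p)-T[:3,3]));return c[:2]/c[2]
E
python3 - <<'E'
from h import *
im=cv2.imread("pics/top0.png");hsv=cv2.cvtColor(im,cv2.COLOR_BGR2HSV)
roi=np.zeros(im.shape[:2],np.uint8);roi[170:278,225:345]=255
m=((hsv[...,1]>60)&(roi>0)).astype(np.uint8)
m=cv2.morphologyEx(m,cv2.MORPH_CLOSE,np.ones((9,9)))
m=cv2.morphologyEx(m,cv2.MORPH_OPEN,np.ones((3,3)))
c=max(cv2.findContours(m,0,1)[0],key=cv2.contourArea)
w=np.array([ray("top",p[0],.012)[:2] for p in c],np.float32)
r=cv2.minAreaRect(w);print(r,cv2.boxPoints(r))
big=cv2.resize(im[165:285,220:380],None,fx=5,fy=5,interpolation=cv2.INTER_CUBIC)
cv2.imwrite("pics/topcrop.png",big)
E
```

```text
((0.5542160868644714, 0.001916646957397461), (0.24848072230815887, 0.20325317978858948), 77.45664978027344) [[ 0.42803282 -0.09728727]
 [ 0.62643474 -0.14142942]
 [ 0.68039936  0.10112056]
 [ 0.48199743  0.14526272]]
```

View pics/topcrop.png

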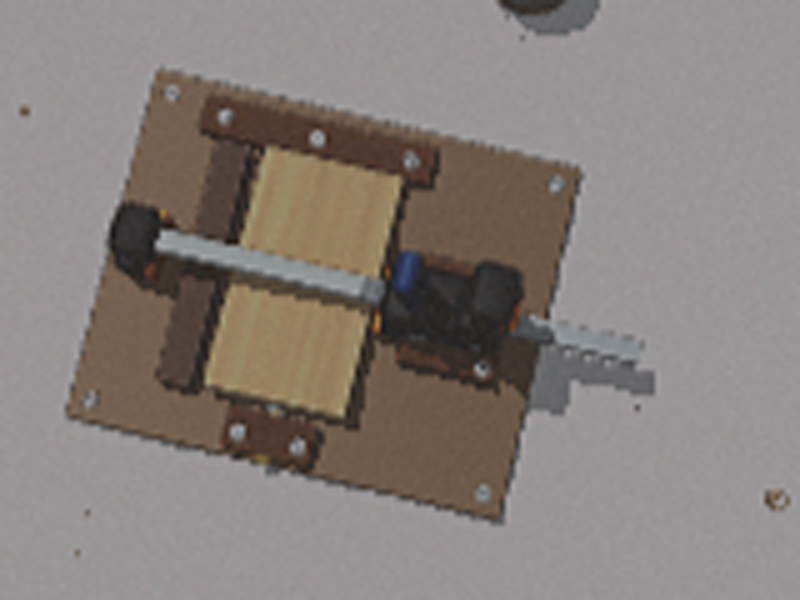

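```bash
cat >> h.py <<'E'
C=np.array([.5542,.0019]);yaw=np.radians(-12.54)
R=np.array([[np.cos(yaw),-np.sin(yaw)],[np.sin(yaw),np.cos(yaw)]])
def tojig(p): return (R.T@(np.array(p[:2])-C)*1000).round(1)
def tow(x,y): return C+R@np.array([x,y])/1000
def status():
    s=manip.read_state();p=s["tcp_pos"];r=cv2.Rodrigues(s["tcp_rot"])[0]
    print("t",round(s["time_s"],2),"jig",tojig(p),"z",round(p[2]*1000,1),"toolx yaw err deg",round(np.degrees(np.arctan2(r[1,0],r[0,0])-yaw),2),"F jig",(R.T@s["ft_force"][:2]).round(1),round(s["ft_force"][2],1),"gap",round(s["finger_gap"]*1000,1),"tilt",r[:2,2].round(4))
    return s,r
def goto(x,y,z):
    s,r=status();d=np.append(tow(x,y),z/1000)-s["tcp_pos"]
    print("travel units",(r.T@d/.02).round(2),"norm mm",np.linalg.norm(d)*1000)
E
python3 - <<'E'
from h import *
f=lambda x,y:(220+(x-2)/5,165+(y-2)/5)
for n,p,z in[("board NL",(207,385),.043),("board NR",(350,418),.043),("board FL",(265,148),.030),("board FR",(403,178),.030),("strip near L",(160,382),.030),("strip near R",(193,390),.030),
 ("grip top ctr",(497,285),.186),("blade top ctr",(408,272),.182),("jar",(0,0),0)]:
    print(n,tojig(ray("top",f(*p),z)))
s,r=status();print(r.round(3)); goto(-58,10,120)
E
```

```text
board NL [-68.3  48.1]
board NR [-67.7 -32.3]
board FL [69.2 51.2]
board FR [ 70.7 -28.3]
strip near L [-71.9  75.3]
strip near R [-72.   56.5]
grip top ctr [  3.8 -94.6]
blade top ctr [  0.4 -50.5]
jar [123.2 226. ]
t 0.1 jig [-163.3 -619.9] z 230.4 toolx yaw err deg 37.17 F jig [ 0.3 -0.8] -0.1 gap 85.4 tilt [-0.0008  0.0016]
[[ 0.909  0.417 -0.001]
 [ 0.417 -0.909  0.002]
 [-0.    -0.002 -1.   ]]
t 0.1 jig [-163.3 -619.9] z 230.4 toolx yaw err deg 37.17 F jig [ 0.3 -0.8] -0.1 gap 85.4 tilt [-0.0008  0.0016]
travel units [ 23.22 -21.91   5.56] norm mm 648.0679209002533
```

jog_arm([
  {"travel":[0,0,0],"twist":1},
  {"travel":[0,0,0],"twist":1},
  {"travel":[0,0,0],"twist":1},
  {"travel":[0,0,0],"twist":1},
  {"travel":[0,0,0],"twist":1},
  {"travel":[0,0,0],"twist":1},
  {"travel":[0,0,0],"twist":0.49},
], grip=0, newtons=25)

```text
time_s: 0.68
tcp_pos: [0.2604, -0.5678, 0.2307]
tcp_rot: [-3.121, 0.352, 0.001]
ft_force: [-1.4, 0.3, 0.2]
finger_gap: 0.0009
```

```bash
python3 -c "
from h import *
goto(-58,10,230)"
```

```text
t 0.68 jig [-163.1 -619.9] z 230.7 toolx yaw err deg -0.34 F jig [-1.4 -0. ] 0.2 gap 0.9 tilt [-0.0005  0.0011]
travel units [  5.07 -31.53   0.06] norm mm 638.6267342332924
```

jog_arm([
  {"travel":[0.25,-1,0],"twist":0},
  {"travel":[0.25,-1,0],"twist":0},
  {"travel":[0.25,-1,0],"twist":0},
  {"travel":[0.25,-1,0],"twist":0},
  {"travel":[0.25,-1,0],"twist":0},
  {"travel":[0.25,-1,0],"twist":0},
  {"travel":[0.25,-1,0],"twist":0},
  {"travel":[0.25,-1,0],"twist":0},
  {"travel":[0.25,-1,0],"twist":0},
  {"travel":[0.25,-1,0],"twist":0},
  {"travel":[0.25,-1,0],"twist":0},
  {"travel":[0.25,-1,0],"twist":0},
  {"travel":[0.25,-1,0],"twist":0},
  {"travel":[0.25,-1,0],"twist":0},
  {"travel":[0.25,-1,0],"twist":0},
  {"travel":[0.25,-1,0],"twist":0},
  {"travel":[0.25,-1,0],"twist":0},
  {"travel":[0.25,-1,0],"twist":0},
  {"travel":[0.25,-1,0],"twist":0},
  {"travel":[0.25,-1,0],"twist":0},
])

```text
time_s: 2.35
tcp_pos: [0.4451, -0.1984, 0.231]
tcp_rot: [-3.123, 0.344, 0.001]
ft_force: [0.9, 0.4, 0.3]
finger_gap: 0.0002
```

jog_arm([
  {"travel":[0,-1,0],"twist":0},
  {"travel":[0,-1,0],"twist":0},
  {"travel":[0,-1,0],"twist":0},
  {"travel":[0,-1,0],"twist":0},
  {"travel":[0,-1,0],"twist":0},
  {"travel":[0,-1,0],"twist":0},
  {"travel":[0,-1,0],"twist":0},
  {"travel":[0,-1,0],"twist":0},
  {"travel":[0,-1,0],"twist":0},
  {"travel":[0,-1,0],"twist":0},
  {"travel":[0,-0.8,0],"twist":0},
  {"travel":[0,-0.4,0],"twist":0},
  {"travel":[0,0,0],"twist":0},
])

```text
time_s: 3.43
tcp_pos: [0.4937, 0.0212, 0.2311]
tcp_rot: [-3.123, 0.338, 0.001]
ft_force: [-0.2, -0.3, -0.4]
finger_gap: 0.0002
```

```bash
python3 -c "
from h import *
cv2.imwrite('pics/w1.png',imaging.get_image('wrist'))
goto(-58,10,60)"
```

```text
t 3.48 jig [-63.   4.] z 231.0 toolx yaw err deg 0.07 F jig [-0.2 -0. ] -0.7 gap -0.1 tilt [-0.0006  0.    ]
travel units [ 0.26 -0.3   8.55] norm mm 171.220063731267
```

View pics/w1.png

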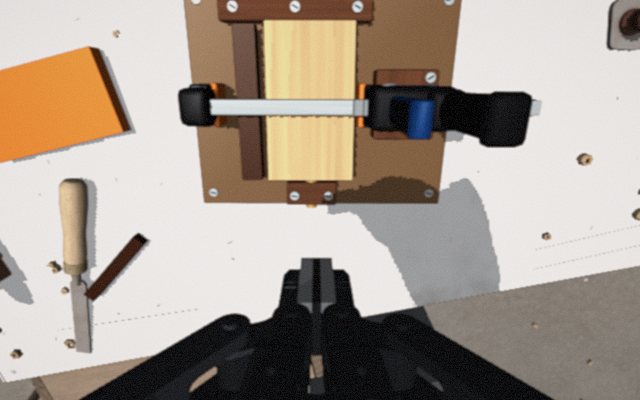

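The wrist view shows the jig square to the tool. The bar lies along row 107, the near board edge at row 181, the nose block at (312,192), the blue blade at (420,118) and the grip top at (505,118). The real lipping strip is dark and full length at (247,100), while the short spare at (117,266) stays untouched.

```bash
cat >> h.py <<'E'
def wray(uv,z,s):
    i=imaging.camera_info("wrist");K=np.array(i["camera_matrix"]);T=np.array(i["T_tool_cam"])
    r=cv2.Rodrigues(s["tcp_rot"])[0];o=s["tcp_pos"]+r@T[:3,3];d=r@T[:3,:3]@np.linalg.inv(K)@np.array([uv[0],uv[1],1.])
    return o+d*(z-o[2])/d[2]
E
python3 -c "
from h import *
s,r=status()
for p,z in[((290,107),.076),((310,181),.043),((315,205),.012),((194,0),.012),((204,203),.012),((438,203),.012),((420,102),.182),((510,118),.186)]: print(p,tojig(wray(p,z,s)))"
```

```text
t 3.48 jig [-63.   4.] z 231.0 toolx yaw err deg 0.07 F jig [-0.2 -0. ] -0.7 gap -0.1 tilt [-0.0006  0.    ]
(290, 107) [ 1.7 26.8]
(310, 181) [-68.3  11.5]
(315, 205) [-102.8    6.8]
(194, 0) [ 90.6 115.2]
(204, 203) [-100.7  124.9]
(438, 203) [-100.4 -124. ]
(420, 102) [ 10.2 -47.8]
(510, 118) [  2.6 -93.5]
```

jog_arm([
  {"travel":[0.25,-0.3,0.5],"twist":0},
  {"travel":[0,0,1],"twist":0},
  {"travel":[0,0,1],"twist":0},
  {"travel":[0,0,1],"twist":0},
  {"travel":[0,0,1],"twist":0},
  {"travel":[0,0,1],"twist":0},
  {"travel":[0,0,1],"twist":0},
  {"travel":[0,0,1],"twist":0},
  {"travel":[0,0,0.6],"twist":0},
  {"travel":[0,0,0.3],"twist":0},
  {"travel":[0,0,0],"twist":0},
])

```text
time_s: 4.4
tcp_pos: [0.4988, 0.023, 0.0614]
tcp_rot: [3.122, -0.346, -0.005]
ft_force: [0.2, -0.5, 0.2]
finger_gap: -0.0003
```

```bash
python3 -c "
from h import *
goto(-58,10,30)"
```

```text
t 4.4 jig [-58.7   8.5] z 61.4 toolx yaw err deg -0.1 F jig [ 0.3 -0.5] 0.2 gap -0.3 tilt [-0.0032 -0.0001]
travel units [ 0.04 -0.07  1.57] norm mm 31.464657708388472
```

jog_arm([
  {"travel":[0,0,0.4],"twist":0},
  {"travel":[0,0,0.3],"twist":0},
  {"travel":[0,0,0.2],"twist":0},
  {"travel":[0,0,0.1],"twist":0},
  {"travel":[0,0,0],"twist":0},
])

```text
time_s: 4.82
tcp_pos: [0.4998, 0.024, 0.043]
tcp_rot: [3.123, -0.343, -0.001]
ft_force: [0.3, -0.6, 1.1]
finger_gap: -0.0001
```

jog_arm([
  {"travel":[0,0,0.1],"twist":0},
  {"travel":[0,0,0.1],"twist":0},
  {"travel":[0,0,0],"twist":0},
])

```text
time_s: 5.07
tcp_pos: [0.5002, 0.0242, 0.0396]
tcp_rot: [-3.123, 0.343, -0.001]
ft_force: [0.2, -0.1, -0.2]
finger_gap: -0.0002
```

jog_arm([
  {"travel":[0,0,0.1],"twist":0},
  {"travel":[0,0,0.05],"twist":0},
  {"travel":[0,0,0],"twist":0},
])

```text
time_s: 5.32
tcp_pos: [0.4999, 0.024, 0.0361]
tcp_rot: [-3.123, 0.343, -0.0]
ft_force: [-0.5, 0.0, 0.1]
finger_gap: -0.0
```

jog_arm([
  {"travel":[0,0,0.05],"twist":0},
  {"travel":[0,0,0.05],"twist":0},
  {"travel":[0,0,0],"twist":0},
])

```text
time_s: 5.57
tcp_pos: [0.4998, 0.0239, 0.0341]
tcp_rot: [-3.123, 0.344, 0.0]
ft_force: [-0.6, 0.7, 0.3]
finger_gap: -0.0002
```

jog_arm([
  {"travel":[0,0,0.05],"twist":0},
  {"travel":[0,0,0.05],"twist":0},
  {"travel":[0,0,0],"twist":0},
])

```text
time_s: 5.82
tcp_pos: [0.4998, 0.024, 0.0321]
tcp_rot: [-3.123, 0.344, 0.0]
ft_force: [0.6, -0.2, 0.5]
finger_gap: 0.0001
```

```bash
python3 -c "
from h import *
cv2.imwrite('pics/w2.png',imaging.get_image('wrist')); status()"
```

```text
t 5.87 jig [-57.8   9.7] z 32.1 toolx yaw err deg -0.02 F jig [ 0.1 -0. ] 0.3 gap 0.2 tilt [-0.0001  0.0001]
```

View pics/w2.png

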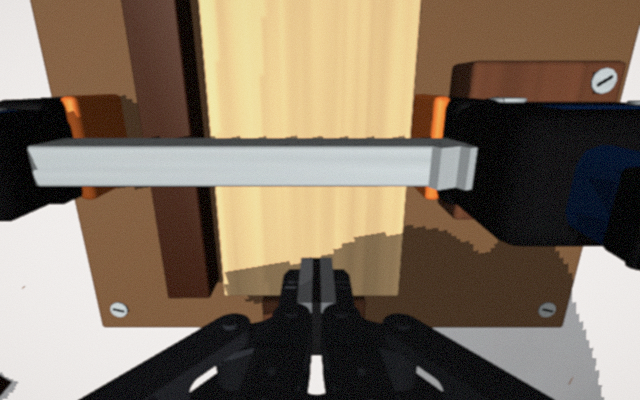

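jog_arm([
  {"travel":[0,0,0.05],"twist":0},
  {"travel":[0,0,0.05],"twist":0},
  {"travel":[0,0,0],"twist":0},
])

```text
time_s: 6.12
tcp_pos: [0.4999, 0.024, 0.0302]
tcp_rot: [-3.123, 0.344, 0.0]
ft_force: [-0.3, 0.1, -0.3]
finger_gap: 0.0003
```

```bash
python3 -c "
from h import *
s,r=status()
s['tcp_pos'][2]=.0321
for p in [(225,296),(398,296),(170,297),(212,297)]: print(p,tojig(wray(p,.030,s)),tojig(wray(p,.043,s)))"
```

```text
t 6.12 jig [-57.8   9.8] z 30.2 toolx yaw err deg -0.02 F jig [-0.3  0.1] -0.3 gap 0.3 tilt [-0.      0.0001]
(225, 296) [-69.8  54.1] [-61.5  50.3]
(398, 296) [-69.9 -26.7] [-61.5 -23.3]
(170, 297) [-70.4  79.9] [-62.   73.8]
(212, 297) [-70.4  60.2] [-62.   55.9]
```

Ray-cast at z = 30 mm, the board edge comes out 80.8 mm wide at x = -70, so the board is already level. I'll press lightly to confirm it is seated.

jog_arm([
  {"travel":[0,0,0.05],"twist":0},
  {"travel":[0,0,0],"twist":0},
])

```text
time_s: 6.28
tcp_pos: [0.5, 0.024, 0.0301]
tcp_rot: [3.122, -0.344, 0.0]
ft_force: [-5.1, -0.1, 11.4]
finger_gap: 0.0001
```

jog_arm([
  {"travel":[0,0,0.05],"twist":0},
  {"travel":[0,0,0],"twist":0},
])

```text
time_s: 6.45
tcp_pos: [0.5, 0.024, 0.03]
tcp_rot: [3.122, -0.343, 0.001]
ft_force: [-9.7, -1.3, 21.7]
finger_gap: 0.0002
```

The fingers meet solid contact at z = 30 mm, which is 12 + 18, so the board is level. Next I lift off and go to the grip.

jog_arm([
  {"travel":[0,0,-0.2],"twist":0},
  {"travel":[0,0,-0.8],"twist":0},
  {"travel":[0,0,-1],"twist":0},
  {"travel":[0,0,-1],"twist":0},
  {"travel":[0,0,-1],"twist":0},
  {"travel":[0,0,-1],"twist":0},
  {"travel":[0,0,-1],"twist":0},
  {"travel":[0,0,-1],"twist":0},
  {"travel":[0,0,-1],"twist":0},
  {"travel":[0,0,-1],"twist":0},
  {"travel":[0,0,-1],"twist":0},
  {"travel":[0,0,-0.2],"twist":0},
  {"travel":[0.9,1,0],"twist":0},
  {"travel":[1,1,0],"twist":0},
  {"travel":[1,1,0],"twist":0},
  {"travel":[0,1,0],"twist":0},
  {"travel":[0,0.3,0],"twist":0},
  {"travel":[0,0,0],"twist":0},
])

```text
time_s: 7.95
tcp_pos: [0.5372, -0.0747, 0.2314]
tcp_rot: [3.122, -0.349, -0.002]
ft_force: [0.4, -0.7, -1.0]
finger_gap: 0.0001
```

jog_arm([
  {"travel":[0,0,0],"twist":0},
], grip=85.4, newtons=25)

```text
time_s: 8.03
tcp_pos: [0.5376, -0.0717, 0.2319]
tcp_rot: [-3.122, 0.343, 0.001]
ft_force: [0.1, 0.2, 0.9]
finger_gap: 0.0109
```

```bash
python3 -c "
from h import *
cv2.imwrite('pics/w3.png',imaging.get_image('wrist'))
goto(0,-75.5,126)"
```

```text
t 8.08 jig [ -0.3 -74.7] z 232.1 toolx yaw err deg 0.08 F jig [ 0.8 -0.1] -0.1 gap 18.5 tilt [-0.0002  0.0008]
travel units [0.02 0.05 5.31] norm mm 106.1436410273646
```

View pics/w3.png

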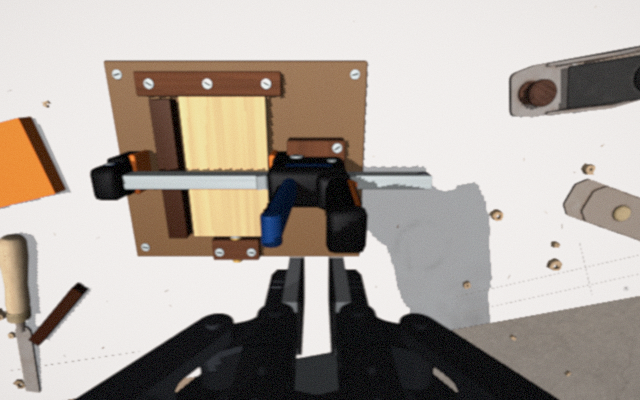

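The board now lies level beside the strip, with its sides parallel over columns 180–268. The grip top is at about (347,229) and the blade top at (272,230). The fingers are still opening.

```bash
python3 -c "
from h import *
s,r=status()
im=cv2.imread('pics/w3.png');h=cv2.cvtColor(im,cv2.COLOR_BGR2HSV)
m=((h[...,0]>100)&(h[...,0]<130)&(h[...,1]>120)&(h[...,2]>40)).astype('uint8');m[260:]=0
ys,xs=np.nonzero(m);k=ys>232;print(xs.min(),xs.max(),ys.min(),ys.max())
for p,z in[((272,244),.182),((272,212),.182),((262,235),.182),((282,235),.182),((327,232),.186),((366,232),.186),((347,212),.186),((347,251),.186)]: print(p,tojig(wray(p,z,s)))"
```

```text
t 8.08 jig [ -0.3 -74.7] z 232.1 toolx yaw err deg 0.08 F jig [ 0.8 -0.1] -0.1 gap 18.5 tilt [-0.0002  0.0008]
113 329 164 246
(272, 244) [ -7.9 -46.8]
(272, 212) [ 12.1 -47.6]
(262, 235) [ -2.2 -41.2]
(282, 235) [ -2.2 -52.9]
(327, 232) [  1.4 -79.1]
(366, 232) [   1.5 -101.4]
(347, 212) [ 13.6 -90.2]
(347, 251) [-10.5 -90.9]
```

jog_arm([
  {"travel":[0,0,0],"twist":0},
  {"travel":[0,0,0],"twist":0},
  {"travel":[0,0,0],"twist":0},
  {"travel":[0,0,0],"twist":0},
  {"travel":[0,0,0],"twist":0},
  {"travel":[0,0,0],"twist":0},
])

```text
time_s: 8.58
tcp_pos: [0.5379, -0.0724, 0.2324]
tcp_rot: [-3.123, 0.343, -0.0]
ft_force: [-0.2, -0.1, 0.2]
finger_gap: 0.0855
```

jog_arm([
  {"travel":[0.05,-0.05,0.5],"twist":0},
  {"travel":[0,0,0.8],"twist":0},
  {"travel":[0,0,0.8],"twist":0},
  {"travel":[0,0,0.8],"twist":0},
  {"travel":[0,0,0.8],"twist":0},
  {"travel":[0,0,0.8],"twist":0},
  {"travel":[0,0,0.5],"twist":0},
  {"travel":[0,0,0.25],"twist":0},
  {"travel":[0,0,0],"twist":0},
])

```text
time_s: 9.33
tcp_pos: [0.5383, -0.0717, 0.126]
tcp_rot: [-3.122, 0.344, 0.004]
ft_force: [-1.0, 0.7, -0.5]
finger_gap: 0.0857
```

```bash
python3 -c "
from h import *
cv2.imwrite('pics/w4.png',imaging.get_image('wrist'))
goto(0,-87,125)"
```

```text
t 9.38 jig [  1.  -75.2] z 127.1 toolx yaw err deg -0.02 F jig [0.6 0.4] 0.5 gap 85.5 tilt [-0.0007  0.0003]
travel units [-0.05  0.59  0.1 ] norm mm 12.007984982437652
```

View pics/w4.png

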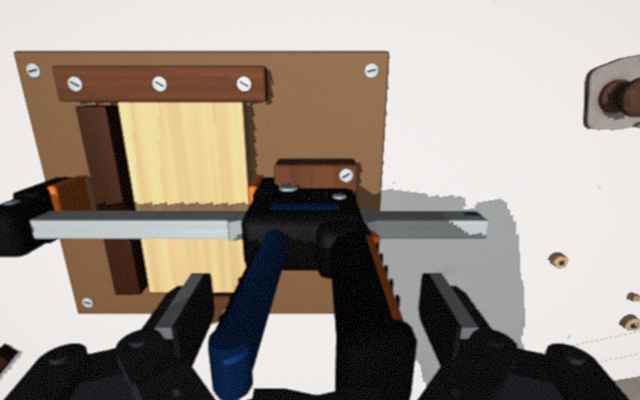

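The fingers straddle grip and blade with room on both sides: left finger at (190,310), blade at (245,320), grip at (370,320) and right finger at (450,300). I'll shift towards the grip back and start a careful partial close to find the centre.

jog_arm([
  {"travel":[-0.05,0.25,0.05],"twist":0},
  {"travel":[0,0.25,0],"twist":0},
  {"travel":[0,0,0],"twist":0},
])

```text
time_s: 9.63
tcp_pos: [0.5361, -0.0822, 0.1272]
tcp_rot: [-3.122, 0.345, -0.002]
ft_force: [0.3, 4.8, 0.3]
finger_gap: 0.0853
```

jog_arm([
  {"travel":[0,0,0],"twist":0},
  {"travel":[0,0,0],"twist":0},
  {"travel":[0,0,0],"twist":0},
  {"travel":[0,0,0],"twist":0},
  {"travel":[0,0,0],"twist":0},
  {"travel":[0,0,0],"twist":0},
], grip=42, newtons=25)

```text
time_s: 10.13
tcp_pos: [0.5376, -0.0801, 0.1285]
tcp_rot: [-3.121, 0.342, -0.007]
ft_force: [-1.1, 3.8, 8.5]
finger_gap: 0.0419
```

```bash
python3 -c "
from h import *
status()"
```

```text
t 10.13 jig [  1.6 -83.7] z 128.5 toolx yaw err deg 0.04 F jig [-1.9  3.5] 8.5 gap 41.9 tilt [0.0043 0.0009]
```

jog_arm([
  {"travel":[0,0,0],"twist":0},
  {"travel":[0,0,0],"twist":0},
  {"travel":[0,0,0],"twist":0},
  {"travel":[0,0,0],"twist":0},
], grip=28, newtons=25)

```text
time_s: 10.47
tcp_pos: [0.537, -0.083, 0.1289]
tcp_rot: [3.121, -0.347, 0.006]
ft_force: [-4.7, -5.1, 13.6]
finger_gap: 0.0345
```

```bash
python3 -c "
from h import *
status()"
```

```text
t 10.47 jig [  1.6 -86.6] z 128.9 toolx yaw err deg -0.14 F jig [-3.5 -6. ] 13.6 gap 34.5 tilt [ 0.0036 -0.0017]
```

jog_arm([
  {"travel":[0,0.08,0],"twist":0},
  {"travel":[0,0,0],"twist":0},
  {"travel":[0,0,0],"twist":0},
  {"travel":[0,0,0],"twist":0},
])

```text
time_s: 10.8
tcp_pos: [0.537, -0.0829, 0.1289]
tcp_rot: [-3.122, 0.344, -0.007]
ft_force: [-3.2, 0.5, 13.3]
finger_gap: 0.0347
```

```bash
python3 -c "
from h import *
status()"
```

```text
t 10.8 jig [  1.6 -86.5] z 128.9 toolx yaw err deg -0.05 F jig [-3.2 -0.2] 13.3 gap 34.7 tilt [ 0.0042 -0.0001]
```

Stroke 1 is complete: it stopped at a gap of 34.7 mm with the lateral force balanced. Next I release fully and run stroke 2.

jog_arm([
  {"travel":[0,0,0],"twist":0},
  {"travel":[0,-0.1,0],"twist":0},
  {"travel":[0,-0.2,0],"twist":0},
  {"travel":[0,-0.1,0],"twist":0},
  {"travel":[0,0,0],"twist":0},
  {"travel":[0,0,0],"twist":0},
  {"travel":[0,0,0],"twist":0},
], grip=85.4)

```text
time_s: 11.38
tcp_pos: [0.5371, -0.076, 0.1263]
tcp_rot: [3.122, -0.345, -0.0]
ft_force: [0.8, -0.5, 0.3]
finger_gap: 0.0854
```

```bash
python3 -c "
from h import *
cv2.imwrite('pics/w5.png',imaging.get_image('wrist'))
status()"
```

```text
t 11.43 jig [  0.3 -79.6] z 126.3 toolx yaw err deg -0.08 F jig [-0.3 -0.4] 0.7 gap 85.6 tilt [-0.0001 -0.0004]
```

View pics/w5.png

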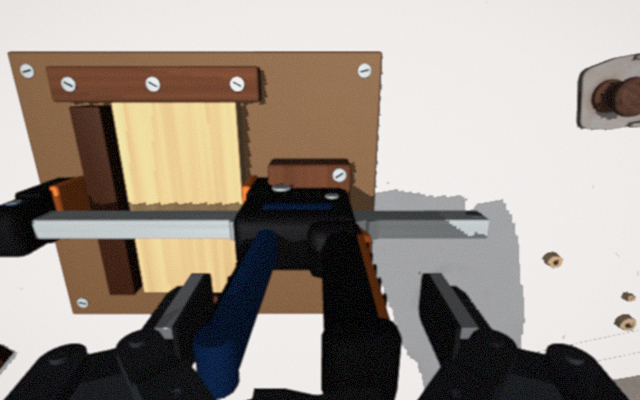

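```bash
python3 -c "
from h import *
s,r=status()
for p in [(488,215),(488,225),(35,222)]: print(p,tojig(wray(p,.076,s)))
s['tcp_pos'][:2]=tow(1,-75.2);s['tcp_pos'][2]=.1271
for p in [(487,215),(487,225),(32,222)]: print(p,tojig(wray(p,.076,s)))
a=cv2.imread('pics/w4.png',0);b=cv2.imread('pics/w5.png',0)
for row in(222,228):
  for im in(a,b): print(row,im[row,20:50].tolist(), im[row,478:496].tolist())"
```

```text
t 11.43 jig [  0.3 -79.6] z 126.3 toolx yaw err deg -0.08 F jig [-0.3 -0.4] 0.7 gap 85.6 tilt [-0.0001 -0.0004]
(488, 215) [  10.7 -176.8]
(488, 225) [   4.5 -177.7]
(35, 222) [ 6.8 84.6]
(487, 215) [  11.2 -172.1]
(487, 225) [   5.  -173.1]
(32, 222) [ 7.2 91.5]
222 [2, 0, 18, 14, 0, 3, 14, 0, 27, 78, 140, 181, 198, 204, 198, 200, 197, 199, 198, 197, 201, 198, 196, 199, 194, 197, 199, 202, 198, 200] [206, 200, 201, 201, 201, 204, 205, 206, 201, 186, 171, 162, 161, 158, 165, 159, 162, 162]
222 [10, 7, 18, 0, 5, 1, 0, 7, 23, 15, 2, 43, 90, 132, 174, 197, 203, 201, 203, 201, 199, 197, 198, 199, 194, 199, 199, 202, 199, 200] [203, 201, 207, 203, 203, 202, 204, 203, 206, 201, 191, 173, 162, 160, 164, 166, 163, 164]
228 [0, 2, 7, 10, 4, 2, 16, 1, 2, 9, 31, 65, 107, 146, 182, 197, 195, 196, 195, 197, 199, 194, 200, 201, 196, 200, 196, 194, 199, 195] [196, 200, 200, 201, 199, 200, 200, 202, 183, 175, 162, 165, 158, 161, 160, 163, 163, 162]
228 [22, 9, 4, 11, 0, 1, 14, 2, 8, 6, 7, 9, 50, 105, 158, 193, 200, 198, 199, 198, 196, 193, 199, 195, 195, 194, 198, 198, 196, 198] [200, 197, 199, 195, 197, 201, 200, 200, 198, 190, 176, 162, 163, 161, 163, 163, 162, 161]
```

The jaw moved in by one tooth: the bar's left end went from y ≈ 91.5 to 84.6. The board is still level and the trigger sprang back. Stroke 2 next.

jog_arm([
  {"travel":[0,0.1,0],"twist":0},
  {"travel":[0,0.2,0],"twist":0},
  {"travel":[0,0.1,0],"twist":0},
  {"travel":[0,0,0],"twist":0},
  {"travel":[0,0,0],"twist":0},
  {"travel":[0,0,0],"twist":0},
  {"travel":[0,0,0],"twist":0},
  {"travel":[0,0,0],"twist":0},
  {"travel":[0,0,0],"twist":0},
], grip=28)

```text
time_s: 12.18
tcp_pos: [0.537, -0.083, 0.1287]
tcp_rot: [-3.122, 0.344, -0.006]
ft_force: [-3.3, 0.8, 14.0]
finger_gap: 0.0345
```

```bash
python3 -c "
from h import *
status()"
```

```text
t 12.18 jig [  1.7 -86.6] z 128.7 toolx yaw err deg -0.05 F jig [-3.4  0.1] 14.0 gap 34.5 tilt [0.0042 0.0003]
```

Stroke 2 was also full, at 34.5 mm. Now I release and run stroke 3.

jog_arm([
  {"travel":[0,0,0],"twist":0},
  {"travel":[0,-0.1,0],"twist":0},
  {"travel":[0,-0.2,0],"twist":0},
  {"travel":[0,-0.1,0],"twist":0},
  {"travel":[0,0,0],"twist":0},
  {"travel":[0,0,0],"twist":0},
  {"travel":[0,0,0],"twist":0},
], grip=85.4)

```text
time_s: 12.77
tcp_pos: [0.5371, -0.076, 0.1262]
tcp_rot: [3.122, -0.345, -0.0]
ft_force: [0.2, -0.7, -0.9]
finger_gap: 0.0854
```

jog_arm([
  {"travel":[0,0.1,0],"twist":0},
  {"travel":[0,0.2,0],"twist":0},
  {"travel":[0,0.1,0],"twist":0},
  {"travel":[0,0,0],"twist":0},
  {"travel":[0,0,0],"twist":0},
  {"travel":[0,0,0],"twist":0},
  {"travel":[0,0,0],"twist":0},
  {"travel":[0,0,0],"twist":0},
  {"travel":[0,0,0],"twist":0},
], grip=28)

```text
time_s: 13.52
tcp_pos: [0.537, -0.083, 0.1287]
tcp_rot: [-3.122, 0.344, -0.006]
ft_force: [-2.4, 0.2, 14.2]
finger_gap: 0.035
```

```bash
python3 -c "
from h import *
status()"
```

```text
t 13.52 jig [  1.7 -86.6] z 128.7 toolx yaw err deg -0.05 F jig [-2.4 -0.3] 14.2 gap 35.0 tilt [0.0042 0.0004]
```

```bash
python3 -c "
from h import *
cv2.imwrite('pics/w6.png',imaging.get_image('wrist'))
status()"
```

```text
t 13.57 jig [  1.7 -86.6] z 128.7 toolx yaw err deg -0.05 F jig [-2.2  0. ] 13.4 gap 34.5 tilt [0.0041 0.0004]
```

View pics/w6.png

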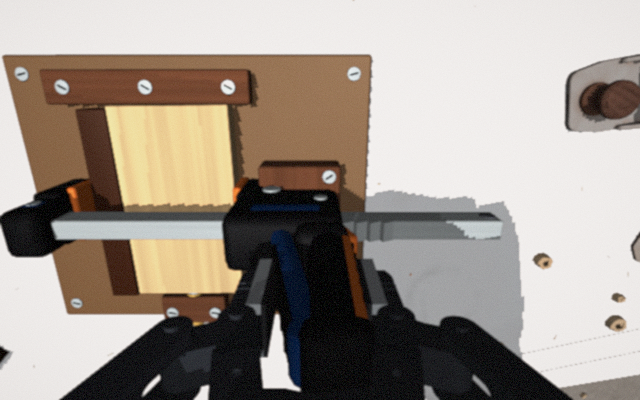

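The jaw pad at (80,195) now touches the strip, and the strip has nearly closed on the board at column 108. The stroke still went full at 34.5 mm, so it is not tight yet. Stroke 4 next.

jog_arm([
  {"travel":[0,0,0],"twist":0},
  {"travel":[0,-0.1,0],"twist":0},
  {"travel":[0,-0.2,0],"twist":0},
  {"travel":[0,-0.1,0],"twist":0},
  {"travel":[0,0,0],"twist":0},
  {"travel":[0,0,0],"twist":0},
  {"travel":[0,0,0],"twist":0},
], grip=85.4)

```text
time_s: 14.15
tcp_pos: [0.5371, -0.076, 0.1262]
tcp_rot: [3.122, -0.345, -0.0]
ft_force: [-1.2, -0.3, -0.4]
finger_gap: 0.0855
```

jog_arm([
  {"travel":[0,0.1,0],"twist":0},
  {"travel":[0,0.2,0],"twist":0},
  {"travel":[0,0.1,0],"twist":0},
  {"travel":[0,0,0],"twist":0},
  {"travel":[0,0,0],"twist":0},
  {"travel":[0,0,0],"twist":0},
  {"travel":[0,0,0],"twist":0},
  {"travel":[0,0,0],"twist":0},
  {"travel":[0,0,0],"twist":0},
], grip=28)

```text
time_s: 14.9
tcp_pos: [0.5378, -0.0795, 0.129]
tcp_rot: [-3.119, 0.339, -0.008]
ft_force: [-1.8, 8.5, 14.9]
finger_gap: 0.0424
```

```bash
python3 -c "
from h import *
cv2.imwrite('pics/w7.png',imaging.get_image('wrist'))
status()"
```

```text
t 14.95 jig [  1.7 -83. ] z 129.0 toolx yaw err deg 0.14 F jig [-3.2  8.3] 14.5 gap 42.8 tilt [0.0055 0.0038]
```

View pics/w7.png

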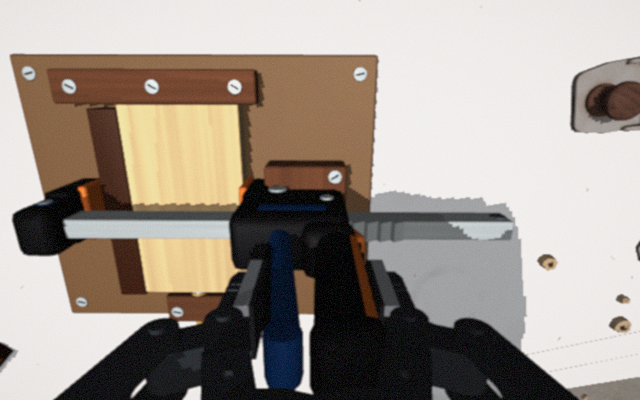

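The trigger now stops early, at a gap of 42.8 mm (about 0.16–0.17 rad). Strip and board touch at column 118, and the board's right edge meets the orange fixed pad at column 243, so the work is tight. The lateral force of +8 N means the arm is loading the blade, so I'll recentre and hold a gentle squeeze.

jog_arm([
  {"travel":[0,-0.07,0],"twist":0},
  {"travel":[0,-0.07,0],"twist":0},
  {"travel":[0,0,0],"twist":0},
  {"travel":[0,0,0],"twist":0},
  {"travel":[0,0,0],"twist":0},
  {"travel":[0,0,0],"twist":0},
], newtons=32)

```text
time_s: 15.45
tcp_pos: [0.5377, -0.0798, 0.1292]
tcp_rot: [-3.121, 0.344, -0.007]
ft_force: [-5.5, 1.3, 17.8]
finger_gap: 0.0416
```

```bash
python3 -c "
from h import *
status()"
```

```text
t 15.45 jig [  1.6 -83.4] z 129.2 toolx yaw err deg -0.05 F jig [-5.6  0. ] 17.8 gap 41.6 tilt [0.0045 0.0008]
```

```bash
python3 -c "
from h import *
im=imaging.get_image('wrist');cv2.imwrite('pics/w8.png',im)
s,r=status()
for row in(125,150,270):
  g=cv2.GaussianBlur(im,(3,3),0)[row].astype(int)
  d=np.abs(np.diff(g,axis=0)).sum(1)
  pk=[c for c in range(61,290) if d[c]>35 and d[c]==d[c-3:c+4].max()]
  print(row,[(c,tojig(wray((c+.5,row),.030,s))[1]) for c in pk])
  print(g[95:160:3].sum(1).tolist())"
```

```text
t 15.5 jig [  1.7 -83.3] z 129.2 toolx yaw err deg -0.05 F jig [-4.5  0.2] 17.6 gap 41.8 tilt [0.0045 0.0009]
125 [(87, np.float64(70.6)), (117, np.float64(50.6)), (237, np.float64(-29.2)), (249, np.float64(-37.2))]
[163, 168, 166, 175, 177, 188, 179, 220, 604, 635, 624, 603, 588, 610, 615, 625, 623, 618, 619, 613, 594, 598]
150 [(92, np.float64(70.5)), (121, np.float64(50.8)), (239, np.float64(-29.4)), (250, np.float64(-36.9))]
[143, 149, 156, 159, 159, 166, 176, 177, 166, 487, 639, 628, 593, 586, 603, 616, 623, 627, 623, 622, 599, 597]
270 [(115, np.float64(70.8)), (116, np.float64(70.1)), (141, np.float64(51.1)), (239, np.float64(-23.3)), (260, np.float64(-39.2))]
[294, 299, 299, 293, 301, 300, 300, 204, 112, 125, 123, 124, 124, 124, 124, 157, 566, 599, 577, 580, 592, 599]
```

Strip (70.6→50.6) and board (50.6→-29.3) measure 20 mm and 80 mm with no gap between them. They sit against the fixed pad once the same ~3 mm offset seen at the grip is allowed for. I'm handing in.

```bash
python3 -c "
from h import *
print(manip.hand_in()); status()"
```

```text
the job is handed in; nothing more can be done
None
the job is handed in; nothing more can be done
```

The joint is closed, and I handed the job in at about 15.5 s with the arm still holding the trigger.

- **Board:** I pressed the near side down first. The fingers met firm contact at z = 30 mm, which matches the board lying level. The drop itself happened between force readings, so I have no force reading for it.
- **Pumping:** Three strokes went to full travel (gap 34.5–34.7 mm at the stop), each followed by a full release. The first one moved the jaw in about 7 mm by the wrist camera, against a nominal 8 mm. The fourth stroke stopped early at about 42 mm, which is where a tight joint should stop it.
- **Final hold:** The gripper is set to 32 N and the sideways force is about 0. By the figures you gave, that puts roughly 40–45 N on the work, though I did not measure it directly.
- **Last check:** The wrist camera measured the strip at 20 mm and the board at 80 mm, with no gap between them.
- **What disagreed:** The wrist-camera positions sat about 3 mm off nominal along the bar, at the grip as well as the work, so I treated it as an offset. About 18 N of upward friction remained on the fingers during the hold.
- **Other tools:** I did not touch them.

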